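# Set out the drilled specimen plate

## Robot

A 7-joint arm with a two-finger parallel gripper is mounted at the origin on the work surface. World frame = base frame: x ahead of the robot, y to its left, z up, the work surface at z = 0. Lengths are in m, angles in rad, forces in N, time in s.
With the tool pointing down it reaches from about 0.35 to 0.9 m from the base axis. Payload 8.1 kg.
Tool frame: the origin (TCP) lies at the very end of the fingers, on their centre line; the grasp point (between the pads) lies 19 mm behind it (grasp_offset is the distance from the TCP to the grasp point, in m); z points along the fingers, y is the line along which they close (so a half turn about z gives the same grasp; the last joint's range is limited). The gripper opens to 92 mm and grips with 3 to 60 N. Pads are 19 mm wide; open, the fingers measure 130 mm over their backs; the gripper's body (75 mm by 190 mm) begins 47 mm behind the grasp point.
Start: joints at [1.063, 0.434, 0.025, 1.573, -0.012, 1.134, -0.075], TCP at [0.246, -0.575, 0.227] pointing down, gripper open.
Joint ranges: [-2.62, 2.62], [-0.44, 2.09], [-1.27, 1.32], [0.08, 2.57], [-1.32, 4.46], [0.12, 2], [-2.74, 2.74]. Speed limits (rad/s): [2.22, 2.22, 3.01, 3.01, 3.14, 3.14, 3.14].

## Interface

Orientations are given as a rotation vector (axis times angle).
In Python, from cell import observe, get_image, camera_params, sign_off, silhouettes, grasp_offset gives the robot as it stands. The module is installed in compiled form; this text tells all that it offers.
- The arm moves only by the tool jog_arm, never from a script. Its argument "motion" is a list that holds one entry, the list of rows, each a list of 7 numbers: the shift along the tool's x, y, z in m, then the turn, a rotation vector about the tool's x, y, z in rad, then the closure, from -1 (fully open) to 1 (shut), so that 0 is half open. In form: [[[dx, dy, dz, wx, wy, wz, hand], ...]]. A call has 1 to 10 rows; each row is the pose to reach, as a shift and turn from the pose commanded when the call began, along the tool's axes at that moment; what a row does not reach only later rows make up. A row lasts 1/12 s, in which the tool goes at most 41.7 mm and 7.16 degrees, less where a joint would pass 70% of its speed; a pose out of reach is approached as far as the arm can. A call with a gripper value outside its range is refused whole. The fingers move at their own pace and stop on an object; "force" is the grip in N (left out, the last holds). Time passes only in rows, so rows that repeat a pose let the fingers close. It gives the time, the measured TCP pose, the force, the opening and the grip force at its end, in the units of the state.
- observe(): the state, without advancing time (a new reading comes with each control period).
- get_image(name): name is "scene" or "top"; returns the picture (400x640x3 uint8, red, green, blue); there is no depth.
- camera_params(name): a dict with "vertical_fov" (degrees; the focal length in pixels is half the picture's height over the tangent of half this angle, whatever the lens; pixels are square), "cx", "cy" (the principal point, pixels), "T" (4x4, takes a point from camera to world coordinates). Camera axes: x right, y down, z forward; pixel columns grow to the right and rows downward; lengths in m; the calibration is good to about 2 mm. A picture is of the moment at which its call begins. camera_params takes no time and is no camera call.
- sign_off(): hands the job in; it is judged then, once.
Trained networks look in the newest picture that a camera, given by its name, has taken for a name from the list of things; names that differ only in an ending like _2 or _b are one class to them, and where a whole thing is asked for, a point or a joint stands for the part that bears it (a point fixed in the world has none). Each returns a list of dicts, best first, with "p" (0 to 1); they miss things now and then, are a little off and sometimes report something else, mostly with a low value. They report only what shows in the picture. A call takes as long as a camera call. They do not tell look-alikes from the thing itself.
- silhouettes(query, camera): "mask" (400x640 bool, what is visible of it) and "pixel" ([column, row] in pixels, amid what is visible of it).
The state is a dict: "clock": time; "joints": joint angles; "dq": joint speeds; "joint_efforts": joint torques, N m; "position": TCP position; "ee_rot": TCP orientation; "force": force on the tool from outside, world axes, zero at the start; "ft_torque": the same for the moment, N m; "width": opening from 0.0 (shut) to 1.0 (fully open); "gripper_force": force on a finger pad.
Only numpy, scipy, OpenCV 4.12 (cv2) and the standard library are available. Lean on these libraries where they do the work, as an engineer would, in place of code of your own. Each camera call takes 0.05 s, during which the arm holds its last target. There are 200 camera calls.

## Task

Two thin steel specimen plates lie side by side in the two lanes of the low rack on the desk: using the fingertips only, push the plate with the round hole along its lane until about a third of its length sticks out over the rack's open end, and push the plain plate back along its lane until it is fully home against the stop bar at the other end. Only slide the plates: do not pick up or lift either of them, do not let them drop off the rack, and leave the other things on the desk and rack where they are.

Things in the scene. Friction and masses are not known exactly. Their poses are not given: they have to be found in the camera images.
- rack: fixed low white two-lane rack with black lanes, 330 x 130 mm, lane floor 50 mm above the desk. Origin: on the desk, under the middle of the lanes. +x runs along the lanes to the open end, y across, z up. Lanes (mm) from x=-125 (stop bar) to x=+125 (open end, no lip), centres y=+31 and y=-31, each 56 wide, parted and edged by ribs 6 wide and 5 high
- open_end (a point): point on the rack's top edge at the open end, midway between the lanes (rack x=+125, y=0, z=50)
- stop (a point): point at the foot of the lane-side face of the stop bar, midway between the lanes (rack x=-125, y=0, z=50). The bar is 12 thick, 12 high and crosses both lanes; behind it the top goes on to x=-205 as a shelf that carries a small weight
- holed_plate: flat bright steel plate 120 long (its x) x 50 wide (y) x 6 thick (mm), about 0.28 kg; lies flat in one of the rack's two lanes (either one), its x along the rack's x to within 0.05 rad; origin: centre of the underside. It has a 24 mm round through hole, centred 30 from its middle towards the open end. At the start its rear end is 60 to 100 from the stop bar
- holed_plate_front (a point): middle of the end face of the plate with the hole that looks to the rack's open end (plate x=+60, half-way up)
- plain_plate: flat bright steel plate 120 long (its x) x 50 wide (y) x 6 thick (mm), about 0.28 kg; lies flat in one of the rack's two lanes (either one), its x along the rack's x to within 0.05 rad; origin: centre of the underside. No hole. At the start its rear end is 60 to 100 from the stop bar
- plain_plate_front (a point): middle of the plain plate's end face that looks to the rack's open end (plate x=+60, half-way up)
- plain_plate_rear (a point): middle of the plain plate's end face that looks to the stop bar (plate x=-60, half-way up)
- holed_plate_rear (a point): middle of the end face of the plate with the hole that looks to the stop bar (plate x=-60, half-way up)
- weight: brass knobbed weight, 26 diameter, 34 high, 0.1 kg, loose on the rack's rear shelf behind the stop bar; origin: centre of its underside; leave alone
- mug: white mug, 80 diameter, 90 high, on the desk on the rack's far side; origin: centre of its underside; leave alone
- mouse: black computer mouse 105 x 62 x 34 high, on the desk beyond the rack's open end; origin: centre of its underside; leave alone
- screwdriver: screwdriver 180 long lying on the desk on the robot's side of the rack, along it; origin: below its middle; leave alone
- ring_gauge: dark steel ring, 52 outside diameter, 14 high, lying on the desk on the rack's far side; origin: centre of its underside; leave alone
- jar: small closed jar, 64 diameter, 75 high, on the desk behind the rack's stop end; origin: centre of its underside; leave alone
Not all that is in view belongs to the job. Leave any yellow look-alike of the holed_plate alone. Leave any pink look-alike of the plain_plate alone.

How it is judged:
At the end, for the whole second after the job is handed in: The plate with the hole lies flat in its lane with 28 to 52 mm of its 120 mm length sticking out past the open end; the plain plate lies flat in its lane with its rear end within 5 mm of the stop bar; both at rest (x of holed_plate_front in the frame of rack between 0.153 and 0.177 m and x of plain_plate_rear in the frame of rack below -0.12 m and angle between each of holed_plate, plain_plate's own z axis and vertical below 0.05 rad and z of holed_plate in the frame of rack between 0.046 and 0.054 m and y of holed_plate in the frame of rack between -0.04 and 0.04 m and linear speed of each of holed_plate, plain_plate below 0.01 m/s and z of plain_plate in the frame of rack between 0.046 and 0.054 m and y of plain_plate in the frame of rack between -0.04 and 0.04 m); the robot touches nothing.
It fails at once if the plate with the hole is lifted more than 10 mm off the lane (z of holed_plate in the frame of rack above 0.06 m).
It fails at once if the plate with the hole falls off the rack (z of holed_plate in the frame of rack below 0.03 m).
It fails at once if the plain plate is lifted more than 10 mm off the lane (z of plain_plate in the frame of rack above 0.06 m).
It fails at once if the plain plate falls off the rack (z of plain_plate in the frame of rack below 0.03 m).
It fails at once if one of the other things (weight, mug, mouse, screwdriver, ring gauge, jar) is shifted by more than 25 mm (distance of any of weight, mug, mouse, screwdriver, ring_gauge, jar from where it was at the start of the episode above 0.025 m).
It also fails if it takes over 48 s, if anything falls off the work surface, if the arm or the gripper's body presses on something with over 40 N, if the wrist force passes 120 N, or if a joint passes its speed limit or range.

## Working session

There is one attempt and no reset: what is moved stays moved. The work goes in short steps, Python scripts to look and compute and a tool call to move; the robot and the scene stay as the last step left them, time stands still between calls to the robot, and variables do not carry over. Pictures are saved under pics/ and viewed, at most 10 in all, crops included, and the job is handed in when it is done.

Besides the shell and the picture viewer there is one more tool, called after "Request:" by a JSON object that holds its "name" and its "arguments", one argument or row to a line. jog_arm: Moves the arm, as the interface text tells. Its arguments: {"type":"object","properties":{"motion":{"type":"array"},"force":{"type":"number"}},"required":["motion"]}

```bash
mkdir -p pics; python3 - <<'E'
from cell import *
import cv2,numpy as np
for n in("scene","top"):
    im=get_image(n); cv2.imwrite(f"pics/{n}0.png",im[:,:,::-1]); p=camera_params(n); print(n,p["vertical_fov"],p["cx"],p["cy"],np.round(p["T"],4).tolist())
    for q in("holed_plate","plain_plate","rack","weight"):
        for d in silhouettes(q,n)[:4]: print(q,round(d["p"],2),d["pixel"],int(d["mask"].sum()),cv2.minAreaRect(np.argwhere(d["mask"])[:,::-1].astype(np.float32)))
s=observe(); print(s); print(grasp_offset)
E
```

```text
scene 57.66147232460808 322.52696327025126 196.76673889568966 [[0.4031, 0.6709, -0.6225, 0.9702], [0.9151, -0.2875, 0.2827, -0.1743], [0.0107, -0.6836, -0.7298, 0.6074], [0.0, 0.0, 0.0, 1.0]]
holed_plate 0.69 [329.6, 152.9] 673 ((328.20001220703125, 150.60000610351562), (47.404640197753906, 16.099689483642578), 26.56505012512207)
holed_plate 0.65 [315.4, 201.0] 1048 ((318.3702697753906, 198.96237182617188), (19.676284790039062, 59.531654357910156), 76.4295654296875)
holed_plate 0.58 [216.3, 182.8] 770 ((212.61767578125, 185.47059631347656), (16.24988555908203, 53.35783767700195), 75.96376037597656)
holed_plate 0.57 [323.7, 224.2] 1369 ((323.1150817871094, 222.47193908691406), (23.577136993408203, 63.125125885009766), 76.29303741455078)
plain_plate 0.98 [326.6, 221.7] 1326 ((323.9469299316406, 221.79983520507812), (22.507076263427734, 62.372806549072266), 75.1413803100586)
plain_plate 0.62 [470.5, 251.8] 1408 ((469.7404479980469, 248.01808166503906), (66.8609390258789, 22.438949584960938), 13.760785102844238)
plain_plate 0.57 [288.3, 189.3] 570 ((297.9971618652344, 184.65447998046875)
[... 1718 characters left out ...]
ray([ 1.0633753 ,  0.4344889 ,  0.02500093,  1.57322203, -0.011619  ,
        1.13400278, -0.07507145]), 'dq': array([-1.10264429e-03,  6.50982868e-04, -1.12999079e-04,  4.85083268e-05,
       -8.84709655e-04,  5.18815320e-05, -5.80492463e-04]), 'joint_efforts': array([-6.63592982e-04, -6.67139697e+01,  9.82760936e-01, -3.14571905e+01,
       -6.07984979e-02,  3.38635664e-02,  1.11373597e-04]), 'position': array([ 0.24613872, -0.57449187,  0.22674021]), 'ee_rot': array([3.07745580e+00, 6.31453096e-01, 1.80015081e-05]), 'force': array([-1.16763633, -0.19908531,  1.12494845]), 'ft_torque': array([ 0.05679586, -0.02915222, -0.04341923]), 'gripper_force': 0.0, 'width': 1.0020587912073458}
0.0188
```

```bash
python3 - <<'E'
import cv2
a=cv2.imread("pics/top0.png")[130:320,220:460]; cv2.imwrite("pics/topc.png",cv2.resize(a,None,fx=3.1,fy=3.1,interpolation=2))
E
```

```text
(no output)
```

View pics/topc.png

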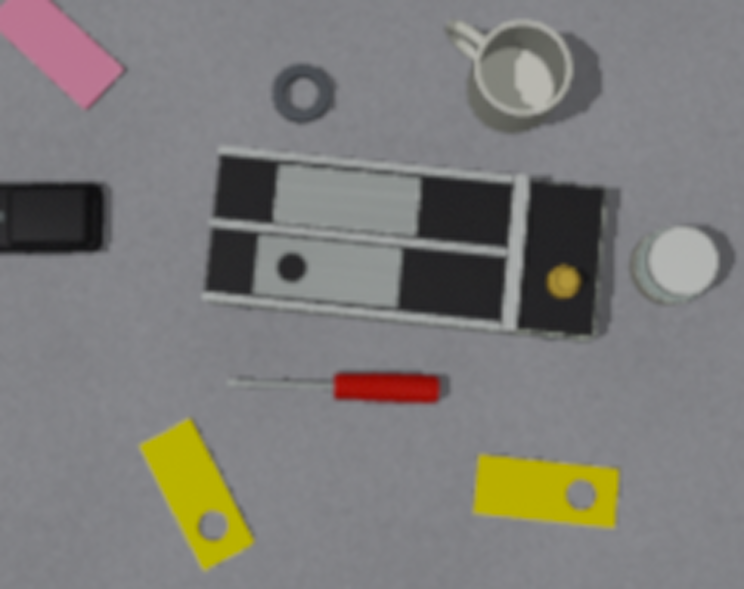

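View pics/scene0.png

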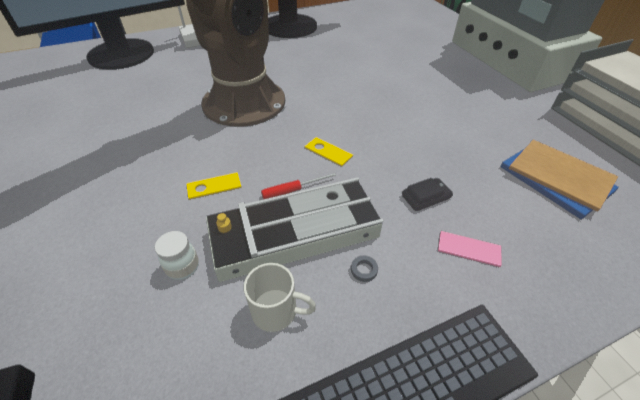

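The top view shows the rack with its open end at the left (+y world). The holed plate is in the lower lane, near the robot, and the plain plate is in the upper, far lane. The weight is at about (402,221). The yellow and pink look-alikes are off the rack. Next I'll fit the rack and plate poses.

```bash
cat > h.py <<'E'
import numpy as np
from cell import *
def ray(n,px,z):
    p=camera_params(n); f=200/np.tan(np.radians(p["vertical_fov"]/2)); T=np.array(p["T"])
    d=T[:3,:3]@np.array([(px[0]-p["cx"])/f,(px[1]-p["cy"])/f,1.]); o=T[:3,3]
    return o+d*(z-o[2])/d[2]
E
python3 - <<'E'
from h import *
from scipy.optimize import least_squares
c=lambda x,y:((x+.5)/3.1+219.5,(y+.5)/3.1+129.5)
# crop pixel -> rack xyz mm
R=[(219,149,125,-65,55),(203,298,125,65,55),(211,223,125,0,55),(604,186,-205,-65,50),(593,334,-205,65,50),(529,177,-137,-65,62),(505,328,-125,65,62)]
S=[(380,217,125,-65,55),(363,182,125,65,55),(208,209,-205,65,50),(214,269,-205,-65,50)]
# pixel order for scene
def pts(p):
    th=p[2];ex=np.array([np.cos(th),np.sin(th)]);ey=np.array([-ex[1],ex[0]]);return ex,ey
def res(p,L,n):
    ex,ey=pts(p);o=[]
    for u,v,x,y,z in L:
        w=ray(n,c(u,v) if n=="top" else (u,v),z/1e3)[:2]; o+=list((p[:2]+ex*x/1e3+ey*y/1e3-w)*1e3)
    return o
for L,n in((R,"top"),(S,"scene")):
    f=least_squares(res,[.4,0,1.6],args=(L,n),loss="soft_l1"); print(n,f.x.round(4),np.round(f.fun,1))
    if n=="top":P=f.x
ex,ey=pts(P)
for k,L in dict(holed=[(258,234),(252,295),(402,250),(397,307),(291,267)],plain=[(276,165),(272,226),(421,177),(416,236)]).items():
    for q in L:
        d=ray("top",c(*q),.056)[:2]-P[:2]; print(k,np.round([d@ex*1e3,d@ey*1e3],1))
W=lambda x,y:(P[:2]+ex*x/1e3+ey*y/1e3).round(4)
print("ex",ex,"holed rear",W(-50,31),"final rear",W(45,31),"plain front",W(75,-31),"final",W(-5,-31))
E
```

```text
top [0.5298 0.0023 1.4932] [ 1.7  0.5 -1.9  0.7 -0.1  0.6  1.3 -4.  -3.9 -3.4  1.8 -0.6 -0.7  2.1]
scene [0.5333 0.0072 1.4311] [ 20.8  -0.4  -7.1   2.    6.   -1.  -10.1   0.2]
holed [84.2  5.4]
holed [83.9 56.7]
holed [-36.9   7.3]
holed [-37.1  55.1]
holed [53.9 30.3]
plain [ 75.  -54.1]
plain [73.2 -2.4]
plain [-47.2 -55.5]
plain [-47.5  -5.5]
ex [0.07751514 0.99699118] holed rear [ 0.495  -0.0452] final rear [0.5023 0.0495] plain front [0.5665 0.0746] final [ 0.5603 -0.0051]
```

The poses match the given sizes: holed plate at rack x −37…84, plain plate at −47…74. I'll close the fingers and move above the lane, behind the holed plate.

Request:
{"name": "jog_arm", "arguments": {
  "motion": [
    [[0.213,-0.183,0.04,0,0,0.24,1],[0.213,-0.183,0.04,0,0,0.24,1],[0.213,-0.183,0.04,0,0,0.24,1],[0.213,-0.183,0.04,0,0,0.24,1],[0.213,-0.183,0.04,0,0,0.24,1],[0.213,-0.183,0.04,0,0,0.24,1],[0.213,-0.183,0.04,0,0,0.24,1],[0.213,-0.183,0.04,0,0,0.24,1],[0.425,-0.365,0.08,0,0,0.482,1],[0.425,-0.365,0.08,0,0,0.482,1]]
  ]
}}

```text
clock: 1.33
position: [0.4018, -0.2589, 0.1767]
ee_rot: [3.139, -0.095, 0.001]
force: [1.2, 0.9, 0.3]
width: 0.325
gripper_force: 0.0
```

Request:
{"name": "jog_arm", "arguments": {
  "motion": [
    [[0.06,-0.14,0.02,0,0,0,1],[0.06,-0.14,0.02,0,0,0,1],[0.06,-0.14,0.02,0,0,0,1],[0.06,-0.14,0.02,0,0,0,1],[0.06,-0.14,0.02,0,0,0,1],[0.06,-0.14,0.02,0,0,0,1],[0.06,-0.14,0.02,0,0,0,1],[0.06,-0.14,0.02,0,0,0,1]]
  ]
}}

```text
clock: 2.0
position: [0.4687, -0.123, 0.1566]
ee_rot: [3.14, -0.086, -0.0]
force: [-0.8, 0.2, -0.2]
width: 0.004
gripper_force: 0.0
```

```bash
cat >> h.py <<'E'
from scipy.spatial.transform import Rotation as Ro
P=np.array([.5298,.0023]);TH=1.4932;ex=np.array([np.cos(TH),np.sin(TH)]);ey=np.array([-ex[1],ex[0]])
def go(x,y,z):
    s=observe();R=Ro.from_rotvec(s["ee_rot"]);p=np.array(s["position"]);d=p[:2]-P
    t=np.r_[P+ex*x/1e3+ey*y/1e3,z/1e3]
    Rt=np.column_stack([np.r_[-ey,0],np.r_[-ex,0],[0,0,-1.]])
    print(s["clock"],"rack xyz",np.round([d@ex*1e3,d@ey*1e3,p[2]*1e3],1),"F",np.round(s["force"],1),"w",round(s["width"],2),"shift",R.inv().apply(t-p).round(4),"turn",(R.inv()*Ro.from_matrix(Rt)).as_rotvec().round(4))
E
python3 -c "
from h import *
go(-76,31,80)"
```

```text
2.0 rack xyz [-129.7   51.2  156.6] F [-0.8  0.2 -0.2] w 0.0 shift [ 0.0214 -0.0533  0.0765] turn [0.0007 0.     0.0229]
```

Request:
{"name": "jog_arm", "arguments": {
  "motion": [
    [[0.0214,-0.053,0.04,0,0,0.023,1],[0.0214,-0.053,0.04,0,0,0.023,1],[0.0214,-0.053,0.0765,0,0,0.023,1],[0.0214,-0.053,0.0765,0,0,0.023,1],[0.0214,-0.053,0.0765,0,0,0.023,1],[0.0214,-0.053,0.0765,0,0,0.023,1]]
  ]
}}

```text
clock: 2.5
position: [0.4934, -0.0713, 0.081]
ee_rot: [3.139, -0.122, 0.001]
force: [0.4, 0.1, 1.2]
width: 0.008
gripper_force: 0.0
```

```bash
python3 -c "
from h import *
import cv2
go(-76,31,53)
a=get_image('top')[150:270,260:430,::-1];b=get_image('scene')[150:270,190:390,::-1]
f=lambda i:cv2.resize(i,(640,int(i.shape[0]*640/i.shape[1])),interpolation=2)[:300]
cv2.imwrite('pics/a1.png',cv2.vconcat([f(a)[100:],f(b)]))
"
```

```text
2.5 rack xyz [-76.2  30.6  81. ] F [0.4 0.1 1.2] w 0.01 shift [-0.0004 -0.0003  0.028 ] turn [ 0.0007 -0.0004 -0.0003]
```

View pics/a1.png

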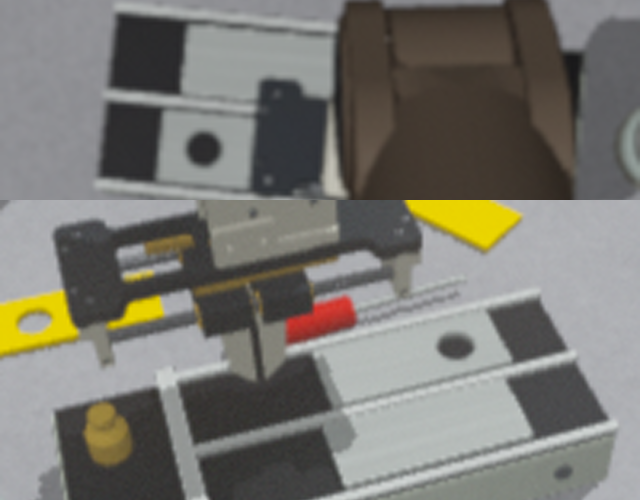

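The closed fingers hover over the near lane, between the stop bar and the holed plate's rear end. The gripper's end feet hang fairly low near the weight, so I'll check that clearance.

```bash
python3 -c "
from h import *
c=lambda x,y:((x+.5)/3.1+219.5,(y+.5)/3.1+129.5)
def r(p,n,z):
    d=ray(n,p,z)[:2]-P; print(n,z,np.round([d@ex*1e3,d@ey*1e3],1))
r(c(563,282),'top',.07)
# right/left feet, tip in scene px
g=lambda x,y:(x/3.2+190,(y-200)/3.2+150)
for z in(.11,.12,.13,.147): r(g(400,293),'scene',z); r(g(108,364),'scene',z)
r(g(262,378),'scene',.081)
"
```

```text
top 0.07 [-170.6   22.5]
scene 0.11 [19.  34.8]
scene 0.11 [-159.3   33.1]
scene 0.12 [15.8 25. ]
scene 0.12 [-159.    23.3]
scene 0.13 [12.5 15.2]
scene 0.13 [-158.6   13.5]
scene 0.147 [ 7.  -1.4]
scene 0.147 [-158.    -3.1]
scene 0.081 [-74.2  20. ]
```

Request:
{"name": "jog_arm", "arguments": {
  "motion": [
    [[0,-0.014,0,0,0,0,1],[0,-0.014,0.014,0,0,0,1],[0,-0.014,0.022,0,0,0,1],[0,-0.014,0.028,0,0,0,1],[0,-0.014,0.028,0,0,0,1],[0,-0.014,0.028,0,0,0,1]]
  ]
}}

```text
clock: 3.1
position: [0.4942, -0.0564, 0.0521]
ee_rot: [3.139, -0.12, -0.0]
force: [0.6, 0.1, 0.7]
width: 0.004
gripper_force: 0.0
```

Request:
{"name": "jog_arm", "arguments": {
  "motion": [
    [[0,-0.005,0,0,0,0,1],[0,-0.01,0,0,0,0,1],[0,-0.015,0,0,0,0,1],[0,-0.02,0,0,0,0,1],[0,-0.025,0,0,0,0,1],[0,-0.03,0,0,0,0,1],[0,-0.035,0,0,0,0,1],[0,-0.04,0,0,0,0,1],[0,-0.04,0,0,0,0,1]]
  ]
}}

```text
clock: 3.85
position: [0.4977, -0.0146, 0.0521]
ee_rot: [-3.139, 0.117, -0.001]
force: [0.1, -1.3, 2.4]
width: 0.001
gripper_force: 1.1
```

```bash
python3 -c "
from h import *
import cv2
go(-20,31,53)
a=get_image('top')[150:270,260:430,::-1];b=get_image('scene')[150:270,190:390,::-1]
f=lambda i:cv2.resize(i,(640,int(i.shape[0]*640/i.shape[1])),interpolation=2)[:300]
cv2.imwrite('pics/a2.png',cv2.vconcat([f(a)[100:],f(b)]))
"
```

```text
3.85 rack xyz [-19.4  30.7  52.1] F [ 0.1 -1.3  2.4] w 0.0 shift [-0.0003  0.0006 -0.0009] turn [-0.0004 -0.0004  0.0032]
```

View pics/a2.png

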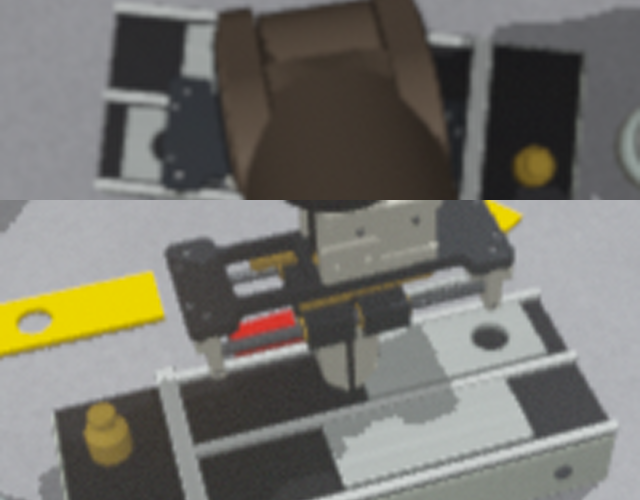

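The plate moves with the fingers: its front gap in the top view shrank, and the hole in the scene view went from (456,345) to (490,337). I'll measure the travel.

```bash
cat >> h.py <<'E'
def rk(n,p,z=.056):
    d=ray(n,p,z)[:2]-P; return np.array([d@ex*1e3,d@ey*1e3])
E
python3 -c "
from h import *
g=lambda x,y:((x+.5)/3.2+189.5,(y-200+.5)/3.2+149.5)
print(rk('scene',g(456,345)),rk('scene',g(490,337)))
k=170/640
t=lambda x,y:((x+.5)*k+259.5,(y+100+.5)*k+149.5)
for q in((160,150),(124,150)):print(rk('top',t(*q)))
"
```

```text
[55.2674208  31.03935383] [78.97237935 30.64135756]
[83.17476815 33.83660392]
[107.82619778  36.2071599 ]
```

Request:
{"name": "jog_arm", "arguments": {
  "motion": [
    [[0,-0.006,0,0,0,0,1],[0,-0.012,0,0,0,0,1],[0,-0.018,0,0,0,0,1],[0,-0.024,0,0,0,0,1],[0,-0.03,0,0,0,0,1],[0,-0.036,0,0,0,0,1],[0,-0.042,0,0,0,0,1],[0,-0.047,0,0,0,0,1],[0,-0.05,0,0,0,0,1],[0,-0.05,0,0,0,0,1]]
  ]
}}

```text
clock: 4.78
position: [0.5012, 0.0351, 0.0519]
ee_rot: [-3.139, 0.117, -0.0]
force: [0.1, 0.6, 0.3]
width: 0.001
gripper_force: 0.0
```

```bash
python3 -c "
from h import *
import cv2
go(38,31,53)
a=get_image('top')[150:270,260:430,::-1];b=get_image('scene')[150:270,190:390,::-1]
f=lambda i:cv2.resize(i,(640,int(i.shape[0]*640/i.shape[1])),interpolation=2)[:300]
cv2.imwrite('pics/a3.png',cv2.vconcat([f(a)[100:],f(b)]))
"
```

```text
4.7833 rack xyz [30.5 31.  51.9] F [0.1 0.6 0.3] w 0.0 shift [ 0.0001 -0.0075 -0.001 ] turn [-0.0005 -0.0001  0.0031]
```

View pics/a3.png

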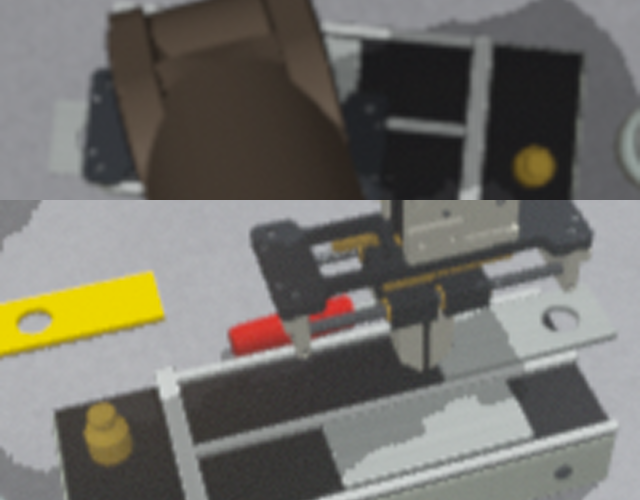

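```bash
python3 -c "
from h import *
g=lambda x,y:((x+.5)/3.2+189.5,(y-200+.5)/3.2+149.5)
k=170/640
t=lambda x,y:((x+.5)*k+259.5,(y+100+.5)*k+149.5)
print(rk('scene',g(562,318)),rk('top',t(51,135)))
import cv2
im=get_image('top');p=cv2.cvtColor(im,7)
print(p[210:214,268:286].astype(int))
"
```

```text
[131.06337451  31.55488074] [158.99088383  30.71757495]
[[145 145 146 145 145 148 154 159 159 159 159 159 156 146 127  92  60  55]
 [146 147 146 145 145 147 154 159 160 159 159 158 147 138 122  87  59  55]
 [147 146 146 145 146 150 157 161 161 160 161 159 139 133 118  81  58  55]
 [147 146 146 145 146 151 157 160 161 161 162 159 140 133 114  75  57  55]]
```

Request:
{"name": "jog_arm", "arguments": {
  "motion": [
    [[0,-0.002,0,0,0,0,1],[0,-0.004,0,0,0,0,1],[0,-0.006,0,0,0,0,1],[0,-0.006,0,0,0,0,1],[0,0.004,0,0,0,0,1],[0,0.004,-0.03,0,0,0,1],[0,0.004,-0.06,0,0,0,1],[0,0.004,-0.06,0,0,0,1]]
  ]
}}

```text
clock: 5.6
position: [0.5037, 0.0297, 0.1164]
ee_rot: [-3.138, 0.12, -0.011]
force: [1.2, -0.3, 1.1]
width: 0.002
gripper_force: 0.0
```

```bash
python3 -c "
from h import *
go(98,-31,110)"
```

```text
5.6 rack xyz [ 25.2  28.2 116.4] F [ 1.2 -0.3  1.1] w 0.0 shift [ 0.0592 -0.0727  0.0069] turn [-0.0014 -0.0067  0.0013]
```

Request:
{"name": "jog_arm", "arguments": {
  "motion": [
    [[0.059,-0.073,0,0,0,0,1],[0.059,-0.073,0,0,0,0,1],[0.059,-0.073,0,0,0,0,1],[0.059,-0.073,0,0,0,0,1],[0.059,-0.073,0.03,0,0,0,1],[0.059,-0.073,0.03,0,0,0,1],[0.059,-0.073,0.03,0,0,0,1]]
  ]
}}

```text
clock: 6.18
position: [0.5633, 0.0969, 0.0807]
ee_rot: [3.138, -0.12, -0.006]
force: [-0.5, 0.1, -0.1]
width: 0.002
gripper_force: 0.0
```

```bash
python3 -c "
from h import *
go(98,-31,52.5)"
```

```text
6.1833 rack xyz [ 96.9 -26.1  80.7] F [-0.5  0.1 -0.1] w 0.0 shift [ 0.005  -0.0011  0.0282] turn [0.0017 0.004  0.0013]
```

Request:
{"name": "jog_arm", "arguments": {
  "motion": [
    [[0.004,-0.001,0,0,0,0,1],[0.004,-0.001,0.012,0,0,0,1],[0.004,-0.001,0.021,0,0,0,1],[0.004,-0.001,0.027,0,0,0,1],[0.004,-0.001,0.027,0,0,0,1],[0.004,-0.001,0.027,0,0,0,1]]
  ]
}}

```text
clock: 6.68
position: [0.5691, 0.0988, 0.055]
ee_rot: [3.139, -0.119, -0.001]
force: [-0.6, 0.9, -0.4]
width: 0.003
gripper_force: 0.0
```

```bash
python3 -c "
from h import *
import cv2
go(20,-31,52.5)
a=get_image('top')[150:270,260:430,::-1];b=get_image('scene')[150:270,190:390,::-1]
f=lambda i:cv2.resize(i,(640,int(i.shape[0]*640/i.shape[1])),interpolation=2)[:300]
cv2.imwrite('pics/a4.png',cv2.vconcat([f(a)[100:],f(b)]))
"
```

```text
6.6833 rack xyz [ 99.3 -31.7  55. ] F [-0.6  0.9 -0.4] w 0.0 shift [-0.0008  0.0793  0.0025] turn [0.0002 0.0005 0.0019]
```

View pics/a4.png

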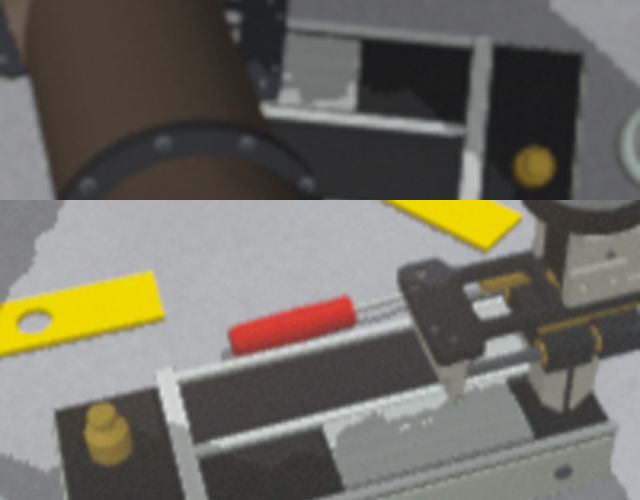

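The fingertip stands in the far lane beyond the plain plate's front, with the rear gap to the stop bar still visible. Next I lower slightly and push back.

Request:
{"name": "jog_arm", "arguments": {
  "motion": [
    [[0,0,0.0025,0,0,0,1],[0,0.006,0.0025,0,0,0,1],[0,0.012,0.0025,0,0,0,1],[0,0.018,0.0025,0,0,0,1],[0,0.024,0.0025,0,0,0,1],[0,0.03,0.0025,0,0,0,1],[0,0.036,0.0025,0,0,0,1],[0,0.042,0.0025,0,0,0,1],[0,0.048,0.0025,0,0,0,1],[0,0.05,0.0025,0,0,0,1]]
  ]
}}

```text
clock: 7.62
position: [0.5655, 0.0479, 0.0525]
ee_rot: [3.139, -0.12, 0.0]
force: [0.8, 1.5, 1.1]
width: 0.005
gripper_force: 1.5
```

Request:
{"name": "jog_arm", "arguments": {
  "motion": [
    [[0,0.005,0,0,0,0,1],[0,0.01,0,0,0,0,1],[0,0.015,0,0,0,0,1],[0,0.02,0,0,0,0,1],[0,0.025,0,0,0,0,1],[0,0.03,0,0,0,0,1],[0,0.034,0,0,0,0,1],[0,0.037,0,0,0,0,1],[0,0.039,0,0,0,0,1],[0,0.039,0,0,0,0,1]]
  ]
}}

```text
clock: 8.45
position: [0.5625, 0.0096, 0.0525]
ee_rot: [3.139, -0.12, 0.0]
force: [0.1, 0.5, 1.7]
width: 0.003
gripper_force: 1.0
```

```bash
python3 -c "
from h import *
go(2,-31,52.5)"
```

```text
8.45 rack xyz [  9.8 -32.1  52.5] F [0.1 0.5 1.7] w 0.0 shift [-0.0011  0.0078 -0.    ] turn [ 0.0004 -0.      0.0014]
```

Now in small steps until it meets the stop.

Request:
{"name": "jog_arm", "arguments": {
  "motion": [
    [[0,0.0015,0,0,0,0,1],[0,0.003,0,0,0,0,1],[0,0.0045,0,0,0,0,1],[0,0.006,0,0,0,0,1],[0,0.006,0,0,0,0,1]]
  ]
}}

```text
clock: 8.87
position: [0.5621, 0.004, 0.0524]
ee_rot: [3.139, -0.119, -0.0]
force: [0.9, 2.2, 2.1]
width: 0.006
gripper_force: 1.7
```

Request:
{"name": "jog_arm", "arguments": {
  "motion": [
    [[0,0.001,0,0,0,0,1],[0,0.002,0,0,0,0,1],[0,0.002,0,0,0,0,1]]
  ]
}}

```text
clock: 9.12
position: [0.5619, 0.0025, 0.0524]
ee_rot: [-3.139, 0.118, 0.0]
force: [-0.2, 2.8, 2.2]
width: 0.004
gripper_force: 2.1
```

Request:
{"name": "jog_arm", "arguments": {
  "motion": [
    [[0,0.001,0,0,0,0,1],[0,0.002,0,0,0,0,1],[0,0.002,0,0,0,0,1]]
  ]
}}

```text
clock: 9.37
position: [0.5619, 0.0023, 0.0525]
ee_rot: [-3.137, 0.116, -0.0]
force: [-0.4, 9.2, 0.9]
width: 0.006
gripper_force: 3.7
```

```bash
python3 -c "
from h import *
import cv2
go(2,-31,52.5)
a=get_image('top')[150:270,260:430,::-1];b=get_image('scene')[150:270,190:390,::-1]
f=lambda i:cv2.resize(i,(640,int(i.shape[0]*640/i.shape[1])),interpolation=2)[:300]
cv2.imwrite('pics/a5.png',cv2.vconcat([f(a)[100:],f(b)]))
"
```

```text
9.3667 rack xyz [  2.5 -32.   52.5] F [-0.4  9.2  0.9] w 0.01 shift [-0.001   0.0004  0.    ] turn [-0.0021 -0.0002  0.0035]
```

View pics/a5.png

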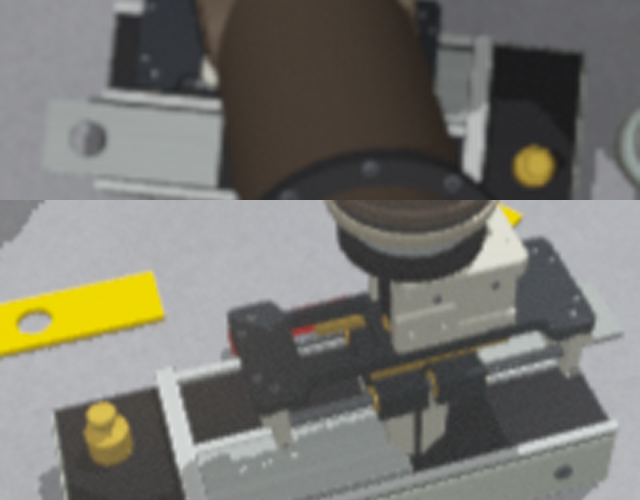

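The plain plate now sits against the stop bar: the force rose to 9 N and the tip stopped at x=2.5, where I expected it. I'll back off, lift and verify.

Request:
{"name": "jog_arm", "arguments": {
  "motion": [
    [[0,-0.005,0,0,0,0,1],[0,-0.012,0,0,0,0,1],[0,-0.012,0,0,0,0,1],[0,-0.012,-0.03,0,0,0,1],[0,-0.012,-0.06,0,0,0,1],[0,-0.012,-0.1,0,0,0,1],[-0.03,0.03,-0.12,0,0,0,1],[-0.06,0.06,-0.12,0,0,0,1],[-0.09,0.1,-0.12,0,0,0,1],[-0.12,0.14,-0.12,0,0,0,1]]
  ]
}}

```text
clock: 10.3
position: [0.45, -0.1091, 0.1727]
ee_rot: [3.139, -0.118, 0.001]
force: [-0.1, -0.4, -0.0]
width: 0.005
gripper_force: 0.0
```

Request:
{"name": "jog_arm", "arguments": {
  "motion": [
    [[-0.03,0.03,0,0,0,0,1],[-0.06,0.06,0,0,0,0,1],[-0.08,0.09,0,0,0,0,1],[-0.1,0.12,0,0,0,0,1],[-0.1,0.15,0,0,0,0,1],[-0.1,0.18,0,0,0,0,1],[-0.1,0.18,0,0,0,0,1],[-0.1,0.18,0,0,0,0,1],[-0.1,0.18,0,0,0,0,1],[-0.1,0.18,0,0,0,0,1]]
  ]
}}

```text
clock: 11.13
position: [0.3383, -0.2785, 0.1721]
ee_rot: [-3.139, 0.116, 0.001]
force: [-1.0, 0.2, 0.2]
width: 0.008
gripper_force: 0.0
```

```bash
python3 -c "
from h import *
import cv2
go(0,0,200)
a=get_image('top')[150:270,260:430,::-1];b=get_image('scene')[150:270,190:390,::-1]
f=lambda i:cv2.resize(i,(640,int(i.shape[0]*640/i.shape[1])),interpolation=2)[:300]
cv2.imwrite('pics/a6.png',cv2.vconcat([f(a)[50:],f(b)]))
"
```

```text
11.1333 rack xyz [-294.8  169.2  172.1] F [-1.   0.2  0.2] w 0.01 shift [ 0.1702 -0.2942 -0.0279] turn [-0.0005  0.0006  0.0034]
```

View pics/a6.png

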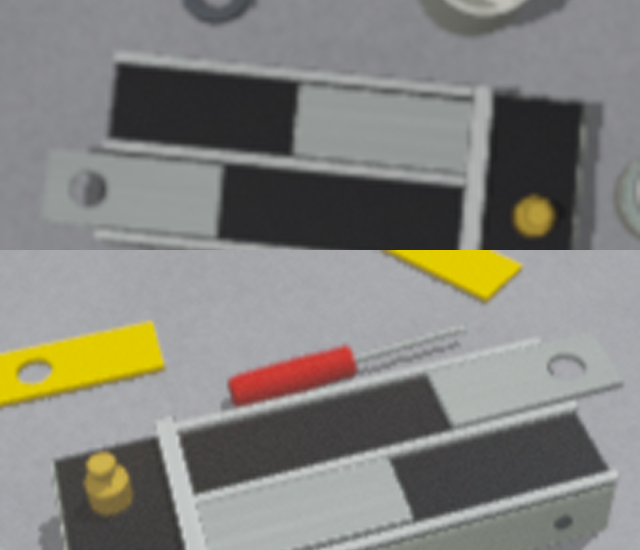

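```bash
python3 -c "
from h import *
k=170/640
t=lambda x,y:((x+.5)*k+259.5,(y+50+.5)*k+149.5)
for q in((44,185),(222,200),(87,188),(296,120),(471,132)):print(rk('top',t(*q)).round(1))
"
```

```text
[163.8  31.2]
[40.8 29.8]
[134.1  30.4]
[ -4.6 -30.2]
[-125.3  -33.4]
```

The picture shows both plates flat in their lanes. The holed plate's front is at about 163 mm (153–177 needed), and the plain plate's rear is at about −125 mm, touching the stop bar. The other things are where they were.

```bash
python3 -c "
from cell import *
print(sign_off())"
```

```text
the job is handed in; nothing more can be done
None
```

I handed the job in at about 11 s on the clock, without a verdict coming back: by my measurements the holed plate sticks out about 38 mm past the open end, the plain plate is home against the stop bar, and nothing else was seen to move.

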